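# Wedge a tile with a tipped-over block

## Robot

A 7-joint arm with a two-finger parallel gripper is mounted at the origin on the work surface. World frame = base frame: x ahead of the robot, y to its left, z up, the work surface at z = 0. Lengths are in m, angles in rad, forces in N, time in s.
With the tool pointing down it reaches from about 0.4 to 0.875 m from the base axis. Payload 19.3 kg.
Tool frame: the origin (TCP) lies between the finger pads; the fingertips stand 17 mm ahead of it and the grasp point (between the pads) lies 2 mm behind it; x points along the fingers, y is the direction in which the jaws open and shut, and the axes are right-handed (so a half turn about x gives the same grasp; the last joint's range is limited). The gripper opens to 85 mm and grips with 20 to 120 N. Pads are 22 mm wide; open, the fingers measure 114 mm over their backs; the gripper's body (76 mm by 85 mm) begins 54 mm behind the grasp point. The pads swing forward as they close: fully open they stand 13 mm farther back than shut.
Start: joints at [1.111, 0.521, -0.036, 1.599, 0.021, 1.021, -0.113], TCP at [0.237, -0.578, 0.248] pointing down, gripper open.
Joint ranges: [-2.91, 2.91], [-0.3, 2.13], [-1.5, 1.42], [0.17, 2.43], [-1.26, 4.41], [0.16, 1.93], [-2.52, 2.52]. Speed limits (rad/s): [1.89, 1.89, 2.39, 2.39, 3.01, 3.01, 3.01].

## Interface

Orientations are given as [roll, pitch, yaw] about the fixed x, y, z axes, in that order (R = Rz(yaw) Ry(pitch) Rx(roll)).
In Python, from workcell import bot gives the robot as it stands.
- The arm moves only by the shell command python3 -m creep 'ROWS' [FORCE]. ROWS is JSON, a list of rows, each an object of numbers: "wx", "wy", "wz": the turn, a rotation vector about the tool's x, y, z in degrees; "tx", "ty", "tz": the shift along the tool's x, y, z in m; "claw": the closure, from 0 (fully open) to 1 (shut). A call has 1 to 8 rows; each row is the pose to reach, as a shift and turn from the pose measured when the call began, along the tool's axes at that moment; what a row does not reach only later rows make up. A row lasts 1/10 s, in which the tool goes at most 50 mm and 8.59 degrees, less where a joint would pass 70% of its speed; a pose out of reach is approached as far as the arm can. A call with a gripper value outside its range is refused whole. The fingers move at their own pace and stop on an object; FORCE is the grip in N (left out, the last holds). Time passes only in rows, so rows that repeat a pose let the fingers close. It gives the time, the measured TCP pose, the force and the opening at its end, in the units of the state.
- bot.observe(): the state, without advancing time (a new reading comes with each control period).
- bot.grab_frame(name): name is "scene" or "side" or "wrist"; returns the picture (420x560x3 uint8, blue, green, red); there is no depth.
- bot.get_calibration(name): a dict with "fx", "fy", "cx", "cy" (pixels), "dist_coeffs" ([k1, k2, p1, p2, k3] as OpenCV has them; the pictures are not rectified), "R" (3x3) and "t" (3): a world point X has camera coordinates R X + t. Camera axes: x right, y down, z forward; pixel columns grow to the right and rows downward; lengths in m; the calibration is good to about 2 mm. A picture is of the moment at which its call begins: read the wrist's pose just before it. get_calibration takes no time and is no camera call; for the wrist camera it gives the pose at the moment of the call.
- bot.job_done(): hands the job in, once; it reports no verdict.
The state is a dict: "clock": time; "qpos": joint angles; "qd": joint speeds; "joint_efforts": joint torques, N m; "position": TCP position; "tool_rot": TCP orientation; "force": force on the tool from outside, world axes, zero at the start; "moment": the same for the moment, N m; "grip_width": finger opening in m.
Only numpy, scipy, OpenCV 4.12 (cv2) and the standard library are available. Lean on these libraries where they do the work, as an engineer would, in place of code of your own. Each camera call takes 0.05 s, during which the arm holds its last target.

## Task

Without grasping or lifting anything, push the standing wooden block over so that it lies on one of its broad faces, its length along the near edge of the white tile that lies loose on the bench. Then push the lying block up square against that edge and on, until the tile is hard against the dark batten and snug between batten and block. Do not disturb the grout pot, the float or the plastic case.

Things in the scene. Friction and masses are not known exactly. Their poses are not given: they have to be found in the camera images.
- batten: Dark wooden strip fixed to the bench, 25 (x) x 300 (y) x 18 (z) mm. Origin: centre of its underside, on the bench. Its x axis points roughly away from the robot (turned up to 12 degrees), y along its length. The tile lies on its -x (robot) side; its -x face is at x = -12.5 mm.
- tile_centre (a point): Centre of the loose glazed white tile, 100 x 100 x 10 mm, about 0.23 kg, lying flat on the bench. Axes as the batten's, within a few degrees: x towards the batten, z up. It starts 8 to 20 mm short of the batten; its near edge is at x = -50 mm. When fully home its centre is 62.5 mm from the batten's origin along the batten's -x.
- block_centre (a point): Centre of the loose wooden block, 0.2 to 0.4 kg. Own axes: x 70 mm, y 40 mm, z 150 mm; broad faces at y = +-20 mm. It starts standing on end (z up), nearer the robot than the tile and 105 to 155 mm to its left or right, y roughly along the batten. Pushed high on its outer broad face it topples past about 15 degrees and lies before the tile; when home, 147.5 mm from the batten's origin along -x.
- pot: Bystander: closed white grout pot with a grey lid, round, 62 mm across, 60 mm high, about 0.22 kg; stands on the other side from the block. Origin: centre of its underside.
- float: Bystander: yellow plastering float, sole 220 (x) x 90 (y) mm, handle top 64 mm high; lies to the right of the work. Origin: centre of its underside.
- case: Bystander: closed flat plastic case with a press-stud catch, 110 (x) x 160 (y) x 41 mm; lies to the left of the work, its x axis roughly along +y. Origin: centre of its underside. Beyond it, further left (about 90 mm past the origin and on), stands a fixed two-tray steel caddy 250 mm high; keep clear.
There are look-alikes about, which are no part of the job. There is more than one size of the part that bears block_centre; the job needs the largest.

How it is judged:
By the outcome, as a careful person would: the job done as asked, in the order asked, and still so for the second after the job is handed in, with the robot touching nothing.
It also fails if it takes over 56 s, if anything falls off the work surface, if the arm or the gripper's body presses on something with over 40 N, if the wrist force passes 120 N, or if a joint passes its speed limit or range.

## Working session

There is one attempt and no reset: what is moved stays moved. The work goes in short steps, Python scripts to look and compute and a shell command to move; the robot and the scene stay as the last step left them, time stands still between calls to the robot, and variables do not carry over. Pictures are saved under pics/ and viewed, and the job is handed in when it is done.

```bash
ls; mkdir -p pics; python3 - <<'E'
from workcell import bot
import cv2, numpy as np
s=bot.observe()
for k,v in s.items(): print(k,np.round(v,3))
for n in("scene","side"):
    cv2.imwrite(f"pics/{n}0.png",bot.grab_frame(n)); c=bot.get_calibration(n); print(n,{k:np.round(v,3).tolist() for k,v in c.items()})
E
```

```text
pics
clock 0.0
qpos [ 1.111  0.522 -0.036  1.6    0.021  1.021 -0.113]
qd [-0.001 -0.001 -0.    -0.    -0.    -0.     0.001]
joint_efforts [ 0.0000e+00 -9.2711e+01  1.9800e+00 -3.6995e+01  1.8000e-02  8.0000e-03
  0.0000e+00]
position [ 0.237 -0.578  0.248]
tool_rot [-1.455  1.57   2.077]
force [0.713 0.433 0.745]
moment [ 0.005  0.062 -0.011]
grip_width 0.085
scene {'fx': 415.759, 'fy': 415.759, 'cx': 281.884, 'cy': 207.006, 'dist_coeffs': [-0.079, 0.0, 0.0, 0.0, 0.0], 'R': [[-0.725, 0.689, 0.002], [0.532, 0.562, -0.633], [-0.437, -0.458, -0.775]], 't': [0.482, -0.293, 1.393]}
side {'fx': 420.763, 'fy': 420.763, 'cx': 272.734, 'cy': 201.807, 'dist_coeffs': [-0.053, 0.0, 0.0, 0.0, 0.0], 'R': [[0.992, -0.127, -0.002], [-0.087, -0.663, -0.744], [0.093, 0.738, -0.668]], 't': [-0.623, 0.136, 1.015]}
```

View pics/scene0.png

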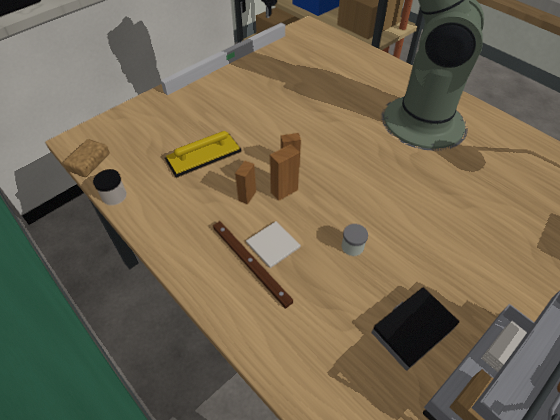

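View pics/side0.png

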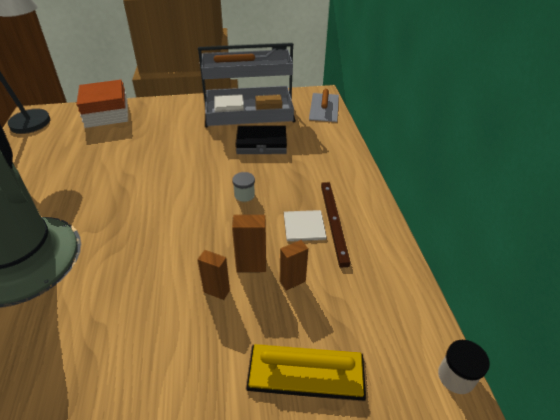

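Three wooden blocks stand about. In side, the tallest is at (250,243), with smaller ones at (214,275) and (293,266). The same three in scene are at (285,173), (290,140) and (245,182). The tile is at (305,226) side, the batten at (335,223), the pot at (244,187). The tallest looks like the one meant. I'll confirm with enlarged crops and measure.

```bash
python3 - <<'E'
import cv2
a=cv2.imread('pics/side0.png')[170:310,190:360]; cv2.imwrite('pics/side0c.png',cv2.resize(a,None,fx=4.7,fy=4.2,interpolation=cv2.INTER_CUBIC) if 0 else cv2.resize(a,None,fx=4,fy=4,interpolation=cv2.INTER_CUBIC))
a=cv2.imread('pics/scene0.png')[120:310,200:380]; cv2.imwrite('pics/scene0c.png',cv2.resize(a,None,fx=3,fy=3,interpolation=cv2.INTER_CUBIC))
E
```

```text
(no output)
```

View pics/side0c.png

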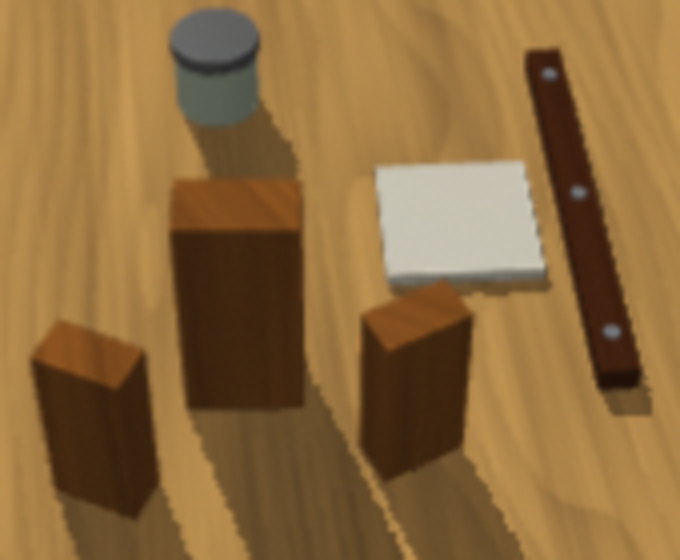

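View pics/scene0c.png

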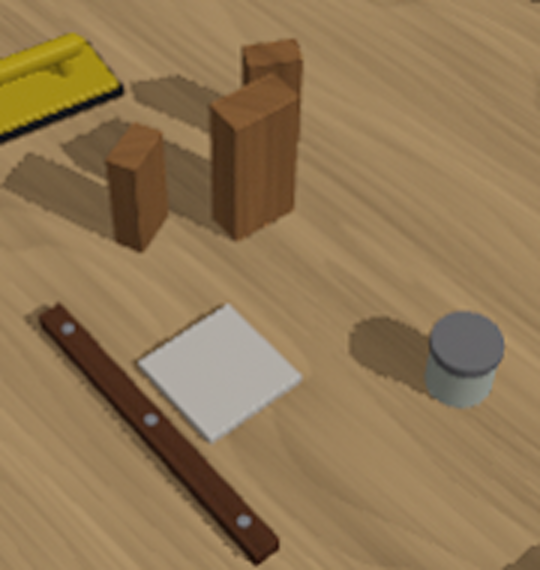

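```bash
cat > h.py <<'E'
from workcell import bot
import cv2, numpy as np
CAL={}
def cal(n,c=None):
    c=c or bot.get_calibration(n)
    K=np.array([[c['fx'],0,c['cx']],[0,c['fy'],c['cy']],[0,0,1.]]);R=np.array(c['R']);t=np.array(c['t'])
    return K,np.array(c['dist_coeffs'],float),R,t
def ray(c,uv):
    K,d,R,t=c
    p=cv2.undistortPoints(np.array(uv,float).reshape(-1,1,2),K,d).reshape(-1,2)
    return -R.T@t,(R.T@np.c_[p,np.ones(len(p))].T).T
def onz(c,uv,z):
    o,d=ray(c,uv); s=(z-o[2])/d[:,2]; return o+s[:,None]*d
def proj(c,X):
    K,d,R,t=c
    return cv2.projectPoints(np.array(X,float).reshape(-1,3),cv2.Rodrigues(R)[0],t,K,d)[0].reshape(-1,2)
def tri(c1,u1,c2,u2):
    o1,d1=ray(c1,u1);o2,d2=ray(c2,u2);out=[]
    for a,b in zip(d1,d2):
        s=np.linalg.lstsq(np.c_[a,-b],o2-o1,rcond=None)[0]
        p,q=o1+s[0]*a,o2+s[1]*b; out.append(np.r_[(p+q)/2,np.linalg.norm(p-q)])
    return np.array(out)
E
python3 - <<'E'
from h import *
np.set_printoptions(precision=4,suppress=True)
S,C=cal('side'),cal('scene')
fs=lambda a:(np.array(a)+.5)/4-.5+[190,170]
fc=lambda a:(np.array(a)+.5)/3-.5+[200,120]
print('pots',onz(S,fs([[215,38]]),.06),onz(C,fc([[465,343]]),.06))
bs=onz(S,fs([[527,52],[560,50],[600,377],[638,374]]),.018);bc=onz(C,fc([[257,553],[277,543],[42,315],[60,305]]),.018)
print('batten side\n',bs,'\nscene\n',bc)
print('tile side\n',onz(S,fs([[375,168],[525,163],[545,272],[390,277]]),.01),'\nscene\n',onz(C,fc([[300,376],[212,438],[138,362],[227,305]]),.01))
print('block side\n',onz(S,fs([[175,180],[300,180],[302,230],[170,230]]),.15),'\nscene',onz(C,fc([[297,97],[235,128],[210,102],[272,76]]),.15))
print('blk bottom side',onz(S,fs([[187,409],[303,409]]),0.),'scene',onz(C,fc([[295,210],[236,240],[212,218]]),0.))
print('smallA tri',tri(S,fs([[365,318],[430,283],[472,318],[388,348]]),C,fc([[145,166],[163,132],[0,0],[110,160]])))
print('small tops z.11 A',onz(S,fs([[362,316],[445,284],[473,318],[388,348]]),.11),'B',onz(S,fs([[60,322],[146,352],[116,388],[34,356]]),.11))
print('small bottoms A',onz(S,fs([[362,445],[388,480],[462,447]]),0.),'B',onz(S,fs([[57,488],[137,518],[157,487]]),0.))
print('float,case side', onz(S,[[252,346],[365,350],[364,396],[250,390],[237,130],[287,130]],.0))
E
```

```text
pots [[0.5681 0.1568 0.06  ]] [[0.5729 0.1636 0.06  ]]
batten side
 [[ 0.7893  0.1645  0.018 ]
 [ 0.8132  0.1636  0.018 ]
 [ 0.7682 -0.1333  0.018 ]
 [ 0.7908 -0.134   0.018 ]] 
scene
 [[ 0.8121  0.1666  0.018 ]
 [ 0.7952  0.1712  0.018 ]
 [ 0.7919 -0.1267  0.018 ]
 [ 0.7736 -0.1245  0.018 ]]
tile side
 [[ 0.6657  0.0676  0.01  ]
 [ 0.7658  0.0594  0.01  ]
 [ 0.7571 -0.0399  0.01  ]
 [ 0.6605 -0.0315  0.01  ]] 
scene
 [[ 0.6691  0.0705  0.01  ]
 [ 0.7649  0.0641  0.01  ]
 [ 0.7598 -0.0353  0.01  ]
 [ 0.6624 -0.0278  0.01  ]]
block side
 [[ 0.5333 -0.0747  0.15  ]
 [ 0.6003 -0.0834  0.15  ]
 [ 0.5971 -0.1212  0.15  ]
 [ 0.5284 -0.1123  0.15  ]] 
scene [[ 0.5364 -0.0724  0.15  ]
 [ 0.6013 -0.0815  0.15  ]
 [ 0.5952 -0.1194  0.15  ]
 [ 0.5334 -0.1064  0.15  ]]
blk bottom side [[ 0.5283 -0.1111  0.    ]
 [ 0.5956 -0.1198  0.    ]] scene [[ 0.5322 -0.0722  0.    ]
 [ 0.599  -0.0836  0.    ]
 [ 0.5968 -0.1193 -0.    ]]
smallA tri [[ 0.6394 -0.1421  0.0918  0.024 ]
 [ 0.6496 -0.1397  0.1292  0.0276]
 [ 0.6735 -0.2683  0.2256  0.0373]
 [ 0.6528 -0.1674  0.0924  0.0337]]
small tops z.11 A [[ 0.6252 -0.1494  0.11  ]
 [ 0.6728 -0.1325  0.11  ]
 [ 0.6831 -0.1585  0.11  ]
 [ 0.6355 -0.1731  0.11  ]] B [[ 0.4664 -0.1332  0.11  ]
 [ 0.5106 -0.1597  0.11  ]
 [ 0.4943 -0.1817  0.11  ]
 [ 0.4528 -0.1551  0.11  ]]
small bottoms A [[ 0.6262 -0.1501  0.    ]
 [ 0.6373 -0.1763  0.    ]
 [ 0.6828 -0.159   0.    ]] B [[ 0.4522 -0.158   0.    ]
 [ 0.496  -0.1838  0.    ]
 [ 0.508  -0.1644  0.    ]]
float,case side [[ 0.5472 -0.3043  0.    ]
 [ 0.7704 -0.3429  0.    ]
 [ 0.7426 -0.4325  0.    ]
 [ 0.5352 -0.3934  0.    ]
 [ 0.5694  0.5024  0.    ]
 [ 0.7393  0.4798  0.    ]]
```

```bash
cat >> h.py <<'E'
from scipy.spatial.transform import Rotation as Ro
def tool():
    s=bot.observe(); return np.array(s['position']),Ro.from_euler('xyz',s['tool_rot']).as_matrix(),s
def goal(p,yaw):
    """tool x down, tool y at world heading yaw(deg). prints shift & turn from now"""
    P,R,s=tool()
    y=np.array([np.cos(np.radians(yaw)),np.sin(np.radians(yaw)),0]);x=np.array([0,0,-1.]);G=np.c_[x,y,np.cross(x,y)]
    print('t',np.round(R.T@(np.array(p)-P),4),'w',np.round(np.degrees(Ro.from_matrix(R.T@G).as_rotvec()),2))
def st():
    P,R,s=tool();print('t',round(s['clock'],2),'P',np.round(P,4),'F',np.round(s['force'],1),'q',np.round(s['qpos'],2),'g',s['grip_width'],'yhead',round(np.degrees(np.arctan2(R[1,1],R[0,1])),1))
E
python3 - <<'E'
from h import *
st();P,R,s=tool();print(np.round(R,3))
goal([.563,-.19,.25],-7.5);goal([.563,-.19,.25],-7.5+180)
E
```

```text
t 0.1 P [ 0.2374 -0.5779  0.2478] F [-0.7 -1.   0. ] q [ 1.11  0.52 -0.04  1.6   0.02  1.02 -0.11] g 0.08532516416034745 yhead -67.7
[[-0.     0.38  -0.925]
 [ 0.001 -0.925 -0.38 ]
 [-1.    -0.001  0.   ]]
t [-0.002  -0.2351 -0.4486] w [-6.017e+01 -3.000e-02  5.000e-02]
t [-0.002  -0.2351 -0.4486] w [1.1983e+02 6.0000e-02 3.0000e-02]
```

```bash
python3 -m creep '[{"ty":-0.235,"tz":-0.449,"wx":-60,"claw":0.65},{"ty":-0.235,"tz":-0.449,"wx":-60,"claw":0.65},{"ty":-0.235,"tz":-0.449,"wx":-60,"claw":0.65},{"ty":-0.235,"tz":-0.449,"wx":-60,"claw":0.65},{"ty":-0.235,"tz":-0.449,"wx":-60,"claw":0.65},{"ty":-0.235,"tz":-0.449,"wx":-60,"claw":0.65},{"ty":-0.235,"tz":-0.449,"wx":-60,"claw":0.65},{"ty":-0.235,"tz":-0.449,"wx":-60,"claw":0.65}]' 20; python3 -c "
from h import *
st();goal([.563,-.19,.25],-7.5);P,R,s=tool();print(np.round(R,3))"
```

```text
t 0.1 P [ 0.2374 -0.5779  0.2478] F [-0.7 -1.   0. ] q [ 1.11  0.52 -0.04  1.6   0.02  1.02 -0.11] g 0.08532516416034745 yhead -67.7
t [-0.002  -0.2351 -0.4486] w [-6.017e+01 -3.000e-02  5.000e-02]
[[-0.     0.38  -0.925]
 [ 0.001 -0.925 -0.38 ]
 [-1.    -0.001  0.   ]]$[0]: bad value
```

```bash
python3 -m creep '[{"wx":-8.0,"wy":0.0,"wz":0.0,"tx":0.0,"ty":-0.02,"tz":-0.04,"claw":0.65}]' 20; python3 -c "
from h import *
st()"
```

```text
clock: 0.2
position: [0.2629, -0.5469, 0.2472]
tool_rot: [-0.404, 1.568, -3.022]
force: [1.3, -0.4, -0.1]
grip_width: 0.0733
t 0.2 P [ 0.2629 -0.5469  0.2472] F [ 1.3 -0.4 -0.1] q [ 1.07  0.49 -0.07  1.65  0.04  1.   -0.06] g 0.07325367195266795 yhead -60.0
```

All keys seem to be needed.

```bash
python3 -c "
from h import *
goal([.563,-.19,.25],-7.5)"
```

```text
t [-0.0038 -0.1594 -0.4382] w [-52.55   0.11   0.13]
```

```bash
python3 -m creep '[{"wx":-8,"wy":0,"wz":0,"tx":0,"ty":-0.017,"tz":-0.046,"claw":0.65},{"wx":-16,"wy":0,"wz":0,"tx":0,"ty":-0.034,"tz":-0.092,"claw":0.65},{"wx":-24,"wy":0,"wz":0,"tx":0,"ty":-0.051,"tz":-0.138,"claw":0.65},{"wx":-32,"wy":0,"wz":0,"tx":0,"ty":-0.068,"tz":-0.184,"claw":0.65},{"wx":-40,"wy":0,"wz":0,"tx":0,"ty":-0.084,"tz":-0.230,"claw":0.65},{"wx":-48,"wy":0,"wz":0,"tx":0,"ty":-0.1,"tz":-0.276,"claw":0.65},{"wx":-52.5,"wy":0,"wz":0,"tx":0,"ty":-0.117,"tz":-0.322,"claw":0.65},{"wx":-52.5,"wy":0,"wz":0,"tx":0,"ty":-0.134,"tz":-0.368,"claw":0.65}]' 20; python3 -c "
from h import *
st();goal([.563,-.19,.25],-7.5)"
```

```text
clock: 1.0
position: [0.5156, -0.2455, 0.2462]
tool_rot: [-1.396, 1.568, -3.096]
force: [0.5, -1.0, 0.7]
grip_width: 0.0299
t 1.0 P [ 0.5156 -0.2455  0.2462] F [ 0.5 -1.   0.7] q [ 0.61  0.46 -0.38  1.73  0.2   0.99  0.03] g 0.02986690637043291 yhead -7.4
t [-0.0039  0.0398 -0.0611] w [0.12 0.03 0.18]
```

```bash
python3 -m creep '[{"wx":0,"wy":0,"wz":0,"tx":0,"ty":0.02,"tz":-0.04,"claw":0.65},{"wx":0,"wy":0,"wz":0,"tx":0,"ty":0.036,"tz":-0.086,"claw":0.65},{"wx":0,"wy":0,"wz":0,"tx":0.04,"ty":0.036,"tz":-0.086,"claw":0.65},{"wx":0,"wy":0,"wz":0,"tx":0.08,"ty":0.036,"tz":-0.086,"claw":0.65},{"wx":0,"wy":0,"wz":0,"tx":0.113,"ty":0.036,"tz":-0.086,"claw":0.65},{"wx":0,"wy":0,"wz":0,"tx":0.113,"ty":0.036,"tz":-0.086,"claw":0.65}]' 20; python3 -c "
from h import *
st();goal([.563,-.13,.133],-7.5)
cv2.imwrite('pics/side1.png',bot.grab_frame('side'));cv2.imwrite('pics/wrist1.png',bot.grab_frame('wrist'))"
```

```text
clock: 1.6
position: [0.5598, -0.1643, 0.1293]
tool_rot: [-1.602, 1.561, 2.982]
force: [-0.9, 0.3, 1.3]
grip_width: 0.03
t 1.6 P [ 0.5598 -0.1643  0.1293] F [-0.9  0.3  1.3] q [ 0.43  0.63 -0.35  1.79  0.29  0.78 -0.2 ] g 0.029980453065754063 yhead -7.4
t [-0.0037 -0.0012 -0.0344] w [ 0.15 -0.02  0.56]
```

View pics/side1.png

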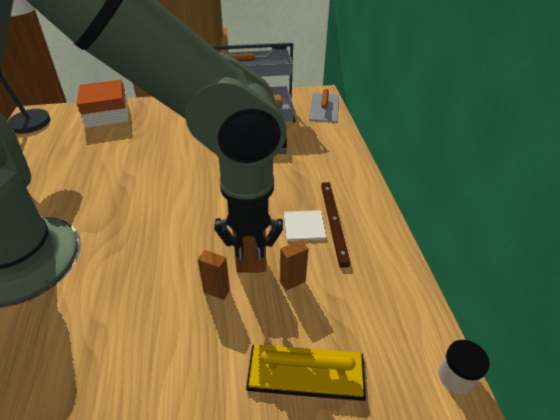

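View pics/wrist1.png

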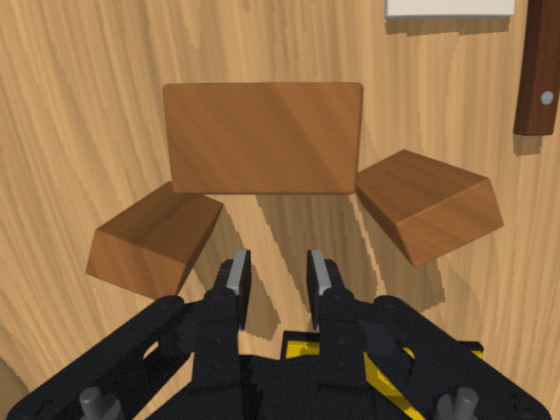

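The wrist view shows the largest block's top at (265,138), square ahead of the jaw tips (240/318,255). The two small blocks lie clear on either side.

```bash
python3 -m creep '[{"wx":0,"wy":0,"wz":0,"tx":0,"ty":0,"tz":-0.015,"claw":0.65},{"wx":0,"wy":0,"wz":0,"tx":0,"ty":0,"tz":-0.025,"claw":0.65},{"wx":0,"wy":0,"wz":0,"tx":0,"ty":0,"tz":-0.03,"claw":0.65},{"wx":0,"wy":0,"wz":0,"tx":0,"ty":0,"tz":-0.035,"claw":0.65},{"wx":0,"wy":0,"wz":0,"tx":0,"ty":0,"tz":-0.04,"claw":0.65},{"wx":0,"wy":0,"wz":0,"tx":0,"ty":0,"tz":-0.045,"claw":0.65},{"wx":0,"wy":0,"wz":0,"tx":0,"ty":0,"tz":-0.05,"claw":0.65},{"wx":0,"wy":0,"wz":0,"tx":0,"ty":0,"tz":-0.05,"claw":0.65}]' 20; python3 -c "
from h import *
st()
cv2.imwrite('pics/scene2.png',bot.grab_frame('scene'));cv2.imwrite('pics/wrist2.png',bot.grab_frame('wrist'))"
```

```text
clock: 2.5
position: [0.5687, -0.1144, 0.1335]
tool_rot: [-1.581, 1.567, 3.004]
force: [-0.4, -0.3, 0.1]
grip_width: 0.03
t 2.5 P [ 0.5687 -0.1144  0.1335] F [-0.4 -0.3  0.1] q [ 0.34  0.62 -0.35  1.8   0.29  0.78 -0.28] g 0.03000347754985842 yhead -7.3
```

View pics/scene2.png

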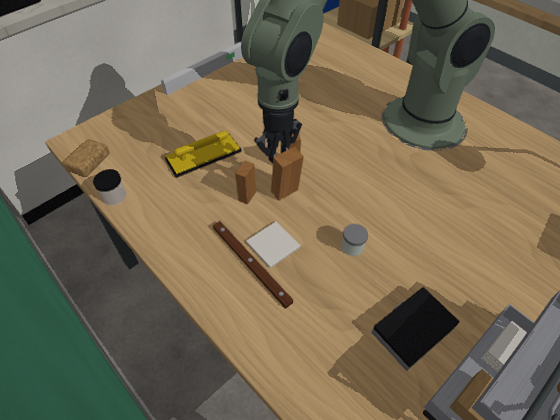

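View pics/wrist2.png

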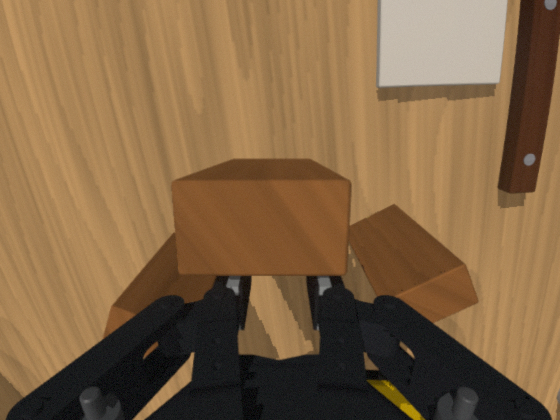

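The block is leaning squarely on the two fingers (top face at (262,225), no yaw). I'll carry on slowly.

```bash
python3 -m creep '[{"wx":0,"wy":0,"wz":0,"tx":0,"ty":0,"tz":-0.004,"claw":0.65},{"wx":0,"wy":0,"wz":0,"tx":0,"ty":0,"tz":-0.008,"claw":0.65},{"wx":0,"wy":0,"wz":0,"tx":0,"ty":0,"tz":-0.012,"claw":0.65},{"wx":0,"wy":0,"wz":0,"tx":0,"ty":0,"tz":-0.016,"claw":0.65},{"wx":0,"wy":0,"wz":0,"tx":0,"ty":0,"tz":-0.02,"claw":0.65},{"wx":0,"wy":0,"wz":0,"tx":0,"ty":0,"tz":-0.024,"claw":0.65},{"wx":0,"wy":0,"wz":0,"tx":0,"ty":0,"tz":-0.028,"claw":0.65},{"wx":0,"wy":0,"wz":0,"tx":0,"ty":0,"tz":-0.028,"claw":0.65}]' 20; python3 -c "
from h import *
st()
cv2.imwrite('pics/scene3.png',bot.grab_frame('scene'));cv2.imwrite('pics/wrist3.png',bot.grab_frame('wrist'))"
```

```text
clock: 3.4
position: [0.5722, -0.0867, 0.1335]
tool_rot: [-1.529, 1.567, 3.055]
force: [-0.3, -0.7, -0.2]
grip_width: 0.0302
t 3.4 P [ 0.5722 -0.0867  0.1335] F [-0.3 -0.7 -0.2] q [ 0.3   0.61 -0.35  1.8   0.29  0.78 -0.33] g 0.030171941789608032 yhead -7.3
```

View pics/scene3.png

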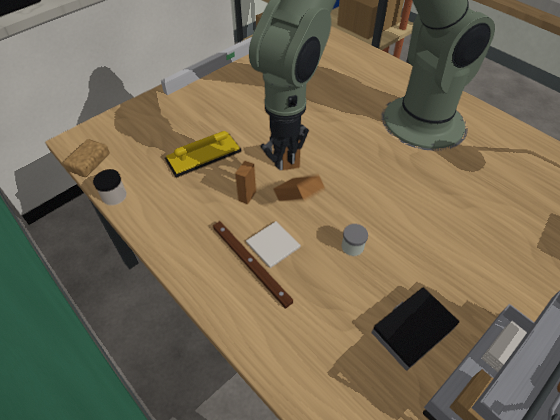

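View pics/wrist3.png

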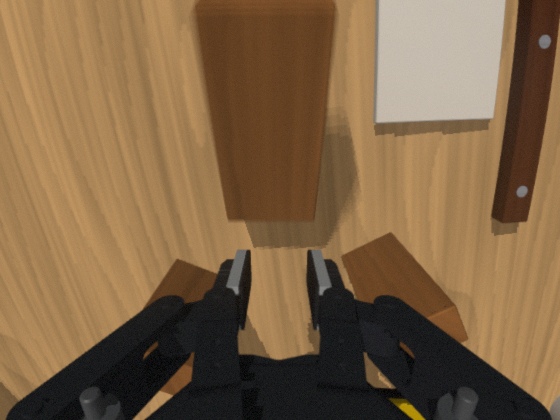

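It's mid-fall, in scene at (299,188). I'll raise the tool, let it settle, then measure.

```bash
python3 -m creep '[{"wx":0,"wy":0,"wz":0,"tx":-0.05,"ty":0,"tz":0,"claw":0.65},{"wx":0,"wy":0,"wz":0,"tx":-0.1,"ty":0,"tz":0.0,"claw":0.3},{"wx":8,"wy":0,"wz":0,"tx":-0.11,"ty":-0.04,"tz":0.02,"claw":0},{"wx":16,"wy":0,"wz":0,"tx":-0.11,"ty":-0.08,"tz":0.03,"claw":0},{"wx":24,"wy":0,"wz":0,"tx":-0.11,"ty":-0.12,"tz":0.03,"claw":0},{"wx":32,"wy":0,"wz":0,"tx":-0.11,"ty":-0.14,"tz":0.03,"claw":0}]' 20; python3 -c "
from h import *
st()
for n in ('scene','side'): cv2.imwrite(f'pics/{n}4.png',bot.grab_frame(n))
a=cv2.imread('pics/side4.png')[150:310,190:360];cv2.imwrite('pics/side4c.png',cv2.resize(a,None,fx=3.5,fy=3.5,interpolation=2))
a=cv2.imread('pics/scene4.png')[120:310,200:400];cv2.imwrite('pics/scene4c.png',cv2.resize(a,None,fx=3,fy=3,interpolation=2))
"
```

```text
clock: 4.1
position: [0.4269, -0.0997, 0.2442]
tool_rot: [-0.749, 1.566, -3.014]
force: [1.8, -0.2, -0.1]
grip_width: 0.0854
t 4.1 P [ 0.4269 -0.0997  0.2442] F [ 1.8 -0.2 -0.1] q [ 0.35  0.25 -0.31  2.06  0.1   0.86 -0.7 ] g 0.08540664209620244 yhead -39.8
```

View pics/scene4c.png

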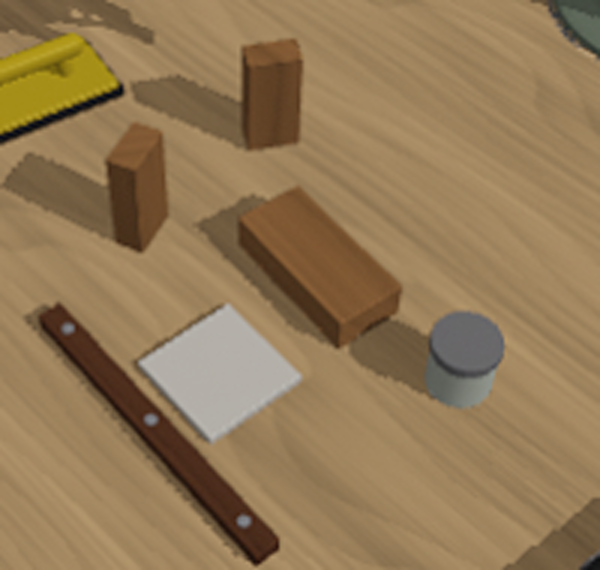

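View pics/side4c.png

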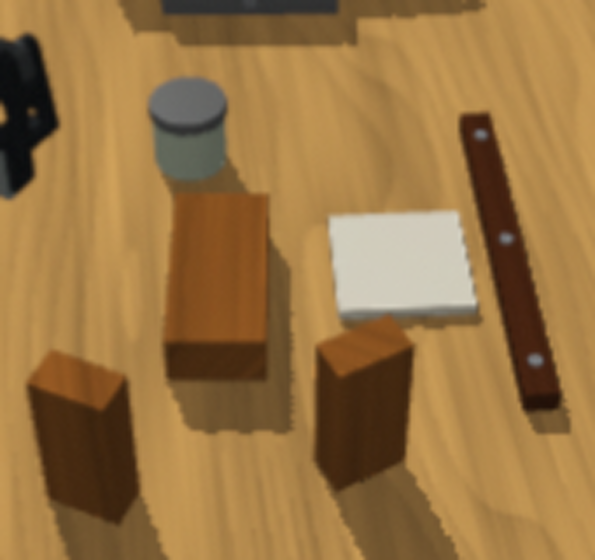

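Block lies flat between the small blocks: in side its top runs (175,195)–(267,340) in the crop; the pot, tile and small blocks look unmoved. Measuring its top corners.

```bash
python3 - <<'E'
from h import *
np.set_printoptions(precision=4,suppress=True)
S,C=cal('side'),cal('scene')
a=(np.array([[175,194],[268,196],[266,343],[165,343]])+.5)/3.5-.5+[190,150]
b=(np.array([[400,290],[341,327],[240,228],[299,189]])+.5)/3-.5+[200,120]
o=np.array([.794,.0185]);R=np.array([[.9975,-.0707],[.0707,.9975]])
for A in (onz(S,a,.04),onz(C,b,.04),tri(S,a,C,b)):
    print(A,A.mean(0),'batten frame\n',(A[:,:2]-o)@R.T,((A[:,:2]-o)@R.T).mean(0))
b2=(np.array([[343,345],[241,243]])+.5)/3-.5+[200,120]
print(onz(C,b2,0))
E
```

```text
[[ 0.5513  0.0755  0.04  ]
 [ 0.6196  0.0644  0.04  ]
 [ 0.6014 -0.0803  0.04  ]
 [ 0.5343 -0.0716  0.04  ]] [ 0.5766 -0.003   0.04  ] batten frame
 [[-0.2462  0.0397]
 [-0.1772  0.0334]
 [-0.1851 -0.1122]
 [-0.2527 -0.1083]] [-0.2153 -0.0368]
[[ 0.5576  0.0805  0.04  ]
 [ 0.6236  0.0727  0.04  ]
 [ 0.6097 -0.0667  0.04  ]
 [ 0.5372 -0.0638  0.04  ]] [0.582  0.0057 0.04  ] batten frame
 [[-0.2402  0.0451]
 [-0.1738  0.0421]
 [-0.1778 -0.098 ]
 [-0.2504 -0.1003]] [-0.2106 -0.0278]
[[ 0.5528  0.0789  0.0357  0.0035]
 [ 0.6203  0.0702  0.0346  0.0002]
 [ 0.6031 -0.0725  0.0305  0.002 ]
 [ 0.5341 -0.067   0.035   0.0005]] [0.5776 0.0024 0.034  0.0015] batten frame
 [[-0.2448  0.0432]
 [-0.1769  0.0393]
 [-0.184  -0.1042]
 [-0.2532 -0.1036]] [-0.2147 -0.0313]
[[ 0.6135  0.0689  0.    ]
 [ 0.5981 -0.0777 -0.    ]]
```

```bash
python3 -c "
from h import *
goal([.493,.015,.244],-94)"
```

```text
t [ 1.000e-04 -2.290e-02 -1.299e-01] w [5.43e+01 2.40e-01 4.00e-02]
```

```bash
python3 -m creep '[{"wx":8,"wy":0,"wz":0,"tx":0,"ty":-0.004,"tz":-0.02,"claw":0},{"wx":16,"wy":0,"wz":0,"tx":0,"ty":-0.008,"tz":-0.04,"claw":0},{"wx":24,"wy":0,"wz":0,"tx":0,"ty":-0.012,"tz":-0.06,"claw":0},{"wx":32,"wy":0,"wz":0,"tx":0,"ty":-0.016,"tz":-0.08,"claw":0},{"wx":40,"wy":0,"wz":0,"tx":0,"ty":-0.02,"tz":-0.1,"claw":0},{"wx":48,"wy":0,"wz":0,"tx":0,"ty":-0.023,"tz":-0.13,"claw":0},{"wx":54.3,"wy":0.2,"wz":0,"tx":0,"ty":-0.023,"tz":-0.13,"claw":0},{"wx":54.3,"wy":0.2,"wz":0,"tx":0,"ty":-0.023,"tz":-0.13,"claw":0}]' 20; python3 -c "
from h import *
st();goal([.493,.015,.024],-94)"
```

```text
clock: 5.0
position: [0.4936, 0.0157, 0.2439]
tool_rot: [-0.217, 1.57, 2.855]
force: [0.8, -0.2, 0.8]
grip_width: 0.0854
t 5.0 P [0.4936 0.0157 0.2439] F [ 0.8 -0.2  0.8] q [-0.01  0.32 -0.18  1.94  0.07  0.89 -1.86] g 0.08537687183315901 yhead -94.0
t [0.2199 0.0008 0.0003] w [0.03 0.06 0.01]
```

```bash
python3 -m creep '[{"wx":0,"wy":0,"wz":0,"tx":0.04,"ty":0,"tz":0,"claw":0},{"wx":0,"wy":0,"wz":0,"tx":0.08,"ty":0,"tz":0,"claw":0},{"wx":0,"wy":0,"wz":0,"tx":0.12,"ty":0,"tz":0,"claw":0},{"wx":0,"wy":0,"wz":0,"tx":0.16,"ty":0,"tz":0,"claw":0},{"wx":0,"wy":0,"wz":0,"tx":0.19,"ty":0,"tz":0,"claw":0},{"wx":0,"wy":0,"wz":0,"tx":0.21,"ty":0,"tz":0,"claw":0},{"wx":0,"wy":0,"wz":0,"tx":0.22,"ty":0,"tz":0,"claw":0},{"wx":0,"wy":0,"wz":0,"tx":0.22,"ty":0,"tz":0,"claw":0}]' 20; python3 -c "
from h import *
st();P,R,s=tool();print(np.round(R,3))
for n in ('scene','wrist'): cv2.imwrite(f'pics/{n}5.png',bot.grab_frame(n))"
```

```text
clock: 5.8
position: [0.4929, 0.0154, 0.0231]
tool_rot: [-0.001, 1.568, 3.074]
force: [-0.6, -0.3, 0.2]
grip_width: 0.0855
t 5.8 P [0.4929 0.0154 0.0231] F [-0.6 -0.3  0.2] q [-0.07  0.7  -0.11  2.07  0.18  0.38 -1.96] g 0.08546425178264057 yhead -93.8
[[-0.003 -0.067 -0.998]
 [ 0.    -0.998  0.067]
 [-1.    -0.     0.003]]
```

View pics/wrist5.png

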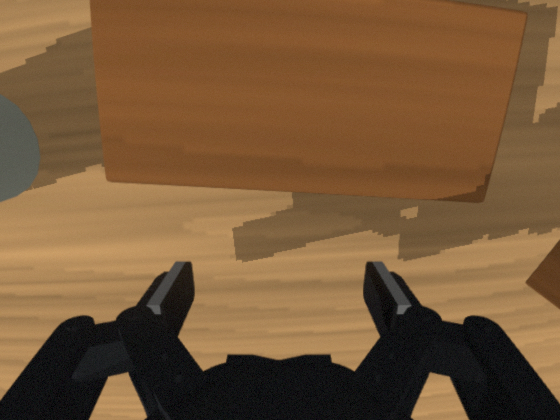

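View pics/scene5.png

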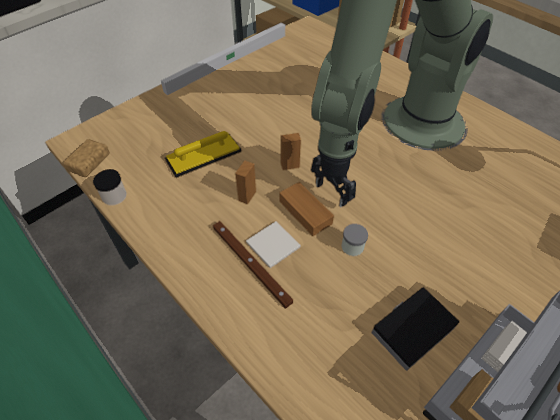

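The wrist view shows the block's near edge from (105,180) to (485,203), centred on the fingers, about 3° off. The pot is clear at the left edge. Pushing forward will square it.

```bash
python3 -m creep '[{"wx":0,"wy":0,"wz":0,"tx":0,"ty":0,"tz":-0.02,"claw":0},{"wx":0,"wy":0,"wz":0,"tx":0,"ty":0,"tz":-0.03,"claw":0},{"wx":0,"wy":0,"wz":0,"tx":0,"ty":0,"tz":-0.036,"claw":0},{"wx":0,"wy":0,"wz":0,"tx":0,"ty":0,"tz":-0.042,"claw":0},{"wx":0,"wy":0,"wz":0,"tx":0,"ty":0,"tz":-0.048,"claw":0},{"wx":0,"wy":0,"wz":0,"tx":0,"ty":0,"tz":-0.054,"claw":0},{"wx":0,"wy":0,"wz":0,"tx":0,"ty":0,"tz":-0.06,"claw":0},{"wx":0,"wy":0,"wz":0,"tx":0,"ty":0,"tz":-0.066,"claw":0}]' 20; python3 -c "
from h import *
st();goal([0.5987,0.0079,.0235],-94.0)
for n in ('wrist','scene'): cv2.imwrite(f'pics/{n}6.png',bot.grab_frame(n))"
```

```text
clock: 6.7
position: [0.5599, 0.0112, 0.0246]
tool_rot: [-0.51, 1.57, 2.564]
force: [-4.1, 1.0, 4.4]
grip_width: 0.0851
t 6.7 P [0.5599 0.0112 0.0246] F [-4.1  1.   4.4] q [-0.04  0.75 -0.12  1.9   0.18  0.5  -1.92] g 0.08509219799452324 yhead -93.9
t [ 0.001   0.0006 -0.039 ] w [0.11 0.04 0.02]
```

View pics/wrist6.png

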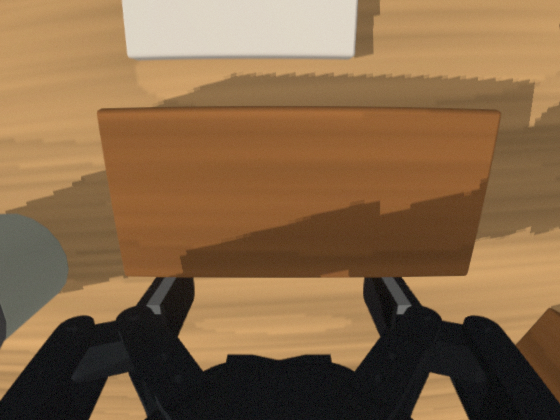

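View pics/scene6.png

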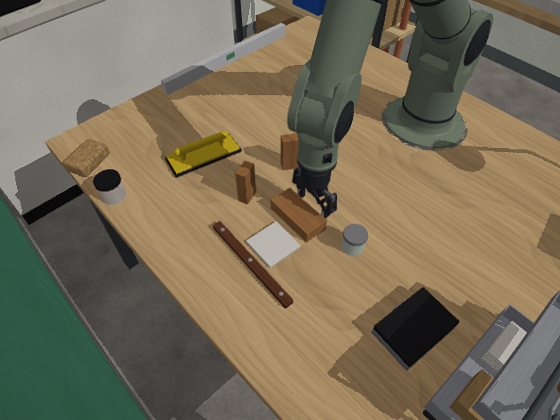

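```bash
python3 - <<'E'
from h import *
W=cal('wrist');print('cam',-W[2].T@W[3])
for z in(.03,.06,.08,.1): print(z,np.round(onz(W,[[65,325],[20,380],[2,419],[475,325]],z)[:,:2],3).tolist())
print('pot edge in wrist', proj(W,[[.5705,.129,.06],[.5705,.129,.0],[.5705,.16,.06]]))
print('block front/ tile edge',onz(W,[[100,109],[499,110]],.04),onz(W,[[130,57],[355,56]],.01))
E
python3 - <<'E'
import cv2
a=cv2.imread('pics/scene6.png')[150:260,270:380];cv2.imwrite('pics/s6c.png',cv2.resize(a,None,fx=5,fy=5,interpolation=2))
E
```

```text
cam [0.64004078 0.00474818 0.15038014]
0.03 [[0.544, 0.122], [0.504, 0.166], [0.468, 0.196], [0.53, -0.088]]
0.06 [[0.568, 0.093], [0.538, 0.126], [0.511, 0.148], [0.557, -0.065]]
0.08 [[0.584, 0.073], [0.561, 0.099], [0.54, 0.116], [0.576, -0.05]]
0.1 [[0.6, 0.054], [0.583, 0.072], [0.568, 0.085], [0.594, -0.034]]
pot edge in wrist [[-16.62515765 319.45881178]
 [ 73.35207521 252.69773405]
 [-73.84471783 318.22571823]]
block front/ tile edge [[ 0.64525094  0.06936529  0.04      ]
 [ 0.63539947 -0.07590305  0.04      ]] [[ 0.66717256  0.06833326  0.01      ]
 [ 0.66005706 -0.02967327  0.01      ]]
```

View pics/s6c.png

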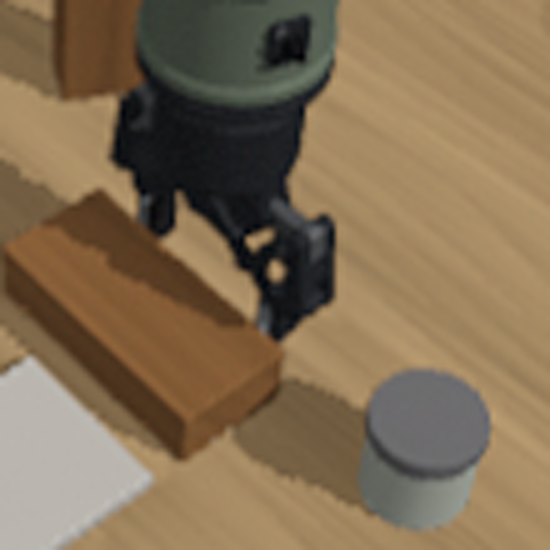

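The fingers are well clear of the pot (about 40 mm), and the block is square with the tile edge. About 40 mm remains.

```bash
python3 -m creep '[{"wx":0,"wy":0,"wz":0,"tx":0,"ty":0,"tz":-0.004,"claw":0},{"wx":0,"wy":0,"wz":0,"tx":0,"ty":0,"tz":-0.008,"claw":0},{"wx":0,"wy":0,"wz":0,"tx":0,"ty":0,"tz":-0.012,"claw":0},{"wx":0,"wy":0,"wz":0,"tx":0,"ty":0,"tz":-0.016,"claw":0},{"wx":0,"wy":0,"wz":0,"tx":0,"ty":0,"tz":-0.02,"claw":0},{"wx":0,"wy":0,"wz":0,"tx":0,"ty":0,"tz":-0.024,"claw":0},{"wx":0,"wy":0,"wz":0,"tx":0,"ty":0,"tz":-0.028,"claw":0},{"wx":0,"wy":0,"wz":0,"tx":0,"ty":0,"tz":-0.031,"claw":0}]' 20; python3 -c "
from h import *
st();goal([0.5987,0.0079,.0235],-94.0)
for n in ('wrist',): cv2.imwrite(f'pics/{n}7.png',bot.grab_frame(n))"
```

```text
clock: 7.6
position: [0.5918, 0.009, 0.0245]
tool_rot: [-2.346, 1.57, 0.728]
force: [-4.5, 0.8, -0.4]
grip_width: 0.0856
t 7.6 P [0.5918 0.009  0.0245] F [-4.5  0.8 -0.4] q [-0.03  0.78 -0.13  1.82  0.17  0.55 -1.9 ] g 0.08557450421154111 yhead -93.9
t [ 0.0011  0.0006 -0.0069] w [ 0.09 -0.04  0.04]
```

View pics/wrist7.png

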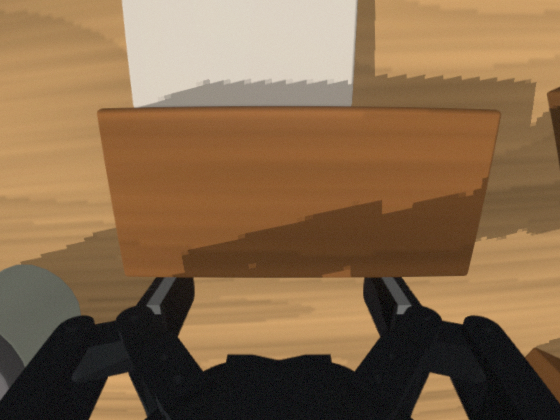

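```bash
python3 -m creep '[{"wx":0,"wy":0,"wz":0,"tx":0,"ty":0,"tz":-0.002,"claw":0},{"wx":0,"wy":0,"wz":0,"tx":0,"ty":0,"tz":-0.004,"claw":0},{"wx":0,"wy":0,"wz":0,"tx":0,"ty":0,"tz":-0.005,"claw":0},{"wx":0,"wy":0,"wz":0,"tx":0,"ty":0,"tz":-0.006,"claw":0}]' 20;python3 -m creep '[{"wx":0,"wy":0,"wz":0,"tx":0,"ty":0,"tz":-0.001,"claw":0},{"wx":0,"wy":0,"wz":0,"tx":0,"ty":0,"tz":-0.002,"claw":0}]'
```

```text
clock: 8.05
position: [0.5974, 0.0086, 0.0246]
tool_rot: [-0.496, 1.57, 2.577]
force: [-15.0, 1.3, 11.8]
grip_width: 0.0854
clock: 8.25
position: [0.5974, 0.0085, 0.0245]
tool_rot: [0.037, 1.566, 3.11]
force: [-23.2, 2.0, 19.4]
grip_width: 0.0853
```

Force rose to 23 N with no further travel, at about the predicted home position. I'll look.

```bash
python3 -m creep '[{"wx":0,"wy":0,"wz":0,"tx":0,"ty":0,"tz":0.002,"claw":0},{"wx":0,"wy":0,"wz":0,"tx":0,"ty":0,"tz":0.01,"claw":0},{"wx":0,"wy":0,"wz":0,"tx":0,"ty":0,"tz":0.03,"claw":0},{"wx":0,"wy":0,"wz":0,"tx":-0.04,"ty":0,"tz":0.04,"claw":0},{"wx":0,"wy":0,"wz":0,"tx":-0.09,"ty":0,"tz":0.06,"claw":0},{"wx":0,"wy":0,"wz":0,"tx":-0.14,"ty":0,"tz":0.1,"claw":0},{"wx":0,"wy":0,"wz":0,"tx":-0.18,"ty":0,"tz":0.1,"claw":0},{"wx":0,"wy":0,"wz":0,"tx":-0.2,"ty":0,"tz":0.1,"claw":0}]' 20; python3 -c "
from h import *
st()
for n in ('scene','side','wrist'): cv2.imwrite(f'pics/{n}8.png',bot.grab_frame(n))
a=cv2.imread('pics/side8.png')[150:310,190:370];cv2.imwrite('pics/side8c.png',cv2.resize(a,None,fx=3.5,fy=3.5,interpolation=2))
a=cv2.imread('pics/scene8.png')[120:310,200:400];cv2.imwrite('pics/scene8c.png',cv2.resize(a,None,fx=3,fy=3,interpolation=2))"
```

```text
clock: 9.05
position: [0.4982, 0.0155, 0.2287]
tool_rot: [-0.497, 1.57, 2.577]
force: [1.6, -0.1, -0.1]
grip_width: 0.0853
t 9.05 P [0.4982 0.0155 0.2287] F [ 1.6 -0.1 -0.1] q [ 0.    0.35 -0.19  1.94  0.09  0.86 -1.87] g 0.08530417481690845 yhead -93.9
```

View pics/scene8c.png

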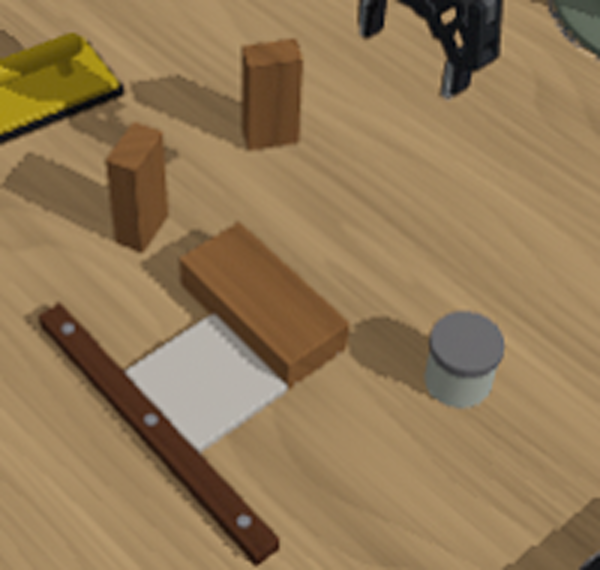

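View pics/side8c.png

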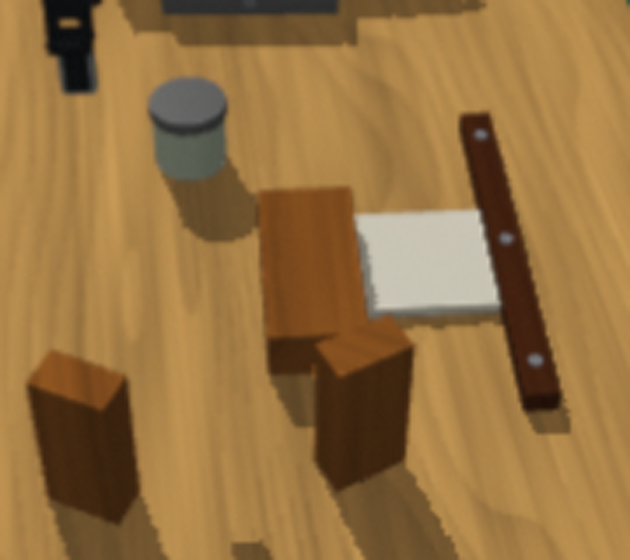

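View pics/wrist8.png

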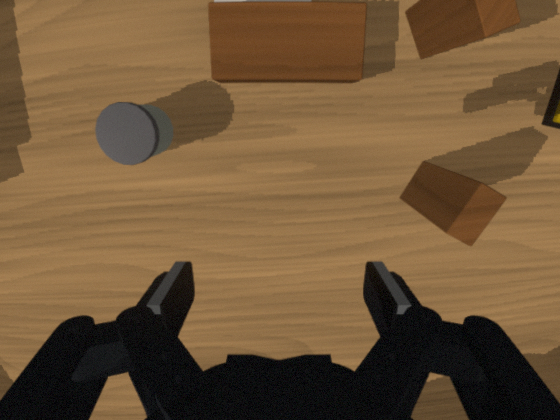

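The block lies square against the tile and the tile reaches the batten (batten joint at about (165,410) in the scene crop). I'll check both joints from above with the wrist camera.

```bash
python3 -m creep '[{"wx":0,"wy":0,"wz":0,"tx":0,"ty":0,"tz":-0.04,"claw":0},{"wx":0,"wy":0,"wz":0,"tx":0,"ty":0,"tz":-0.08,"claw":0},{"wx":0,"wy":0,"wz":0,"tx":0.02,"ty":0,"tz":-0.12,"claw":0},{"wx":0,"wy":0,"wz":0,"tx":0.04,"ty":0,"tz":-0.14,"claw":0},{"wx":0,"wy":0,"wz":0,"tx":0.04,"ty":0,"tz":-0.14,"claw":0}]' 20; python3 -c "
from h import *
st()
W=cal('wrist');print(-W[2].T@W[3])
cv2.imwrite('pics/wrist9.png',bot.grab_frame('wrist'))"
```

```text
clock: 9.7
position: [0.639, 0.0055, 0.1818]
tool_rot: [0.063, 1.565, 3.136]
force: [-1.6, 0.2, 0.2]
grip_width: 0.0853
t 9.7 P [0.639  0.0055 0.1818] F [-1.6  0.2  0.2] q [ 0.    0.62 -0.16  1.61  0.11  0.92 -1.84] g 0.08534517371816652 yhead -93.9
[ 0.71910858 -0.00078832  0.30709012]
```

View pics/wrist9.png

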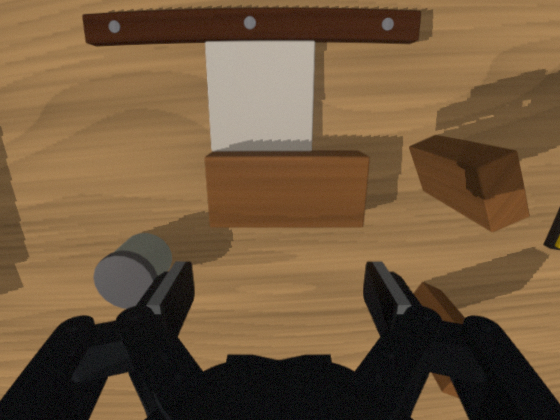

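```bash
python3 - <<'E'
import cv2
a=cv2.imread('pics/wrist9.png')[20:240,190:390];cv2.imwrite('pics/w9c.png',cv2.resize(a,None,fx=2.7,fy=2.7,interpolation=2))
b=cv2.imread('pics/wrist9.png')[30:60,190:330];cv2.imwrite('pics/w9d.png',cv2.resize(b,None,fx=5.7,fy=5.7,interpolation=2))
E
```

```text
(no output)
```

View pics/w9c.png

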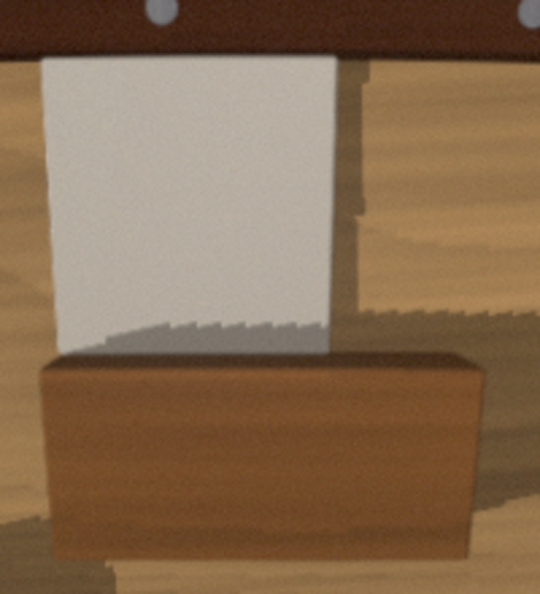

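View pics/w9d.png

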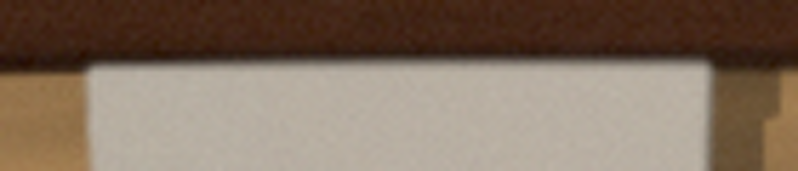

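```bash
python3 - <<'E'
import cv2,numpy as np
from h import *
a=cv2.imread('pics/side0.png').astype(int);
for nm in('side4','side8'):
  b=cv2.imread(f'pics/{nm}.png').astype(int);d=np.abs(a-b).max(2)
  for n,(x0,y0,x1,y1) in dict(pot=(230,172,258,202),float=(245,340,370,400),case=(233,124,290,156),smallA=(278,245,310,292),smallB=(197,248,232,300)).items(): print(nm,n,(d[y0:y1,x0:x1]>30).mean().round(4))
S=cal('side');st()
E
```

```text
side4 pot 0.0
side4 float 0.0008
side4 case 0.0
side4 smallA 0.0126
side4 smallB 0.0
side8 pot 0.0
side8 float 0.1299
side8 case 0.0
side8 smallA 0.0645
side8 smallB 0.0
t 9.75 P [0.6382 0.0057 0.1835] F [-0.7 -0.1  0.2] q [ 0.    0.62 -0.16  1.61  0.11  0.93 -1.84] g 0.08531105229909408 yhead -93.9
```

The float's difference is the arm's shadow passing over it (seen in the scene crop), and small block A's comes from the block now lying behind it. I'll hand in.

```bash
python3 -c "
from h import *
print(bot.job_done())"
```

```text
the job is handed in; nothing more can be done
None
```

I toppled the largest block with the part-open fingers, pushing high on its outer broad face. I then pushed the lying block, squared by both open fingertips, against the tile and on until the tile met the batten. Nothing was grasped or lifted. It took about 9.8 s of the 56 s allowed.

**Last checks that passed:**
- **Tile home:** the force rose to 23 N with no further travel, about 1 mm short of the predicted home position. From above, the tile's far edge is parallel to the batten and no gap shows at the batten or at the block. A pixel there is about 1 mm, so a smaller gap would not show.
- **Bystanders:** the pot and the case gave unchanged pixels before and after.
- **Robot:** it was clear of everything at hand-in.

**Less certain:**
- **Block off-centre:** it lies about 24 mm to the right of the tile's centre, so on the left its end only just reaches the tile's corner. I did not nudge it, because the two small blocks were close by.
- **Float:** its pixels differed by about 13% in the last side picture. I put this down to the arm's shadow, which the scene picture shows lying across it. The earlier picture, after the topple, showed no change.

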